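Tidy the carver's bench: chisels, stones and the finished owl

TASK

Tidy the carving bench: lay the two chisels flat in the tool tray, one in each bay, and the two sharpening stones flat in the stone tray, one in each bay (any bay, either way round). Stand the little carved owl upright in the middle of the round wooden stand, and do not disturb the wax tin or the pencil mug.

Things in the scene. Friction and masses are not known exactly. Their poses are not given: they have to be found in the camera images.
- chisel_broad: Broad chisel, pale wooden handle, 150 mm long, blade 26 mm wide. Origin: mid-length, on the underside. x runs from handle to blade: handle, a bar 22 mm wide (y) and 18 high, x = -75 to +20; brass ferrule; flat blade 4 mm thick, 7 to 11 mm up, to x = +75. Balances at x = -5 to -18 mm. Loose, lies flat on its handle, blade pointing roughly away from the robot.
- chisel_narrow: Narrow chisel, pale wooden handle, 150 mm long, blade 9 mm wide. Origin: mid-length, on the underside. x runs from handle to blade: handle, a bar 22 mm wide (y) and 18 high, x = -75 to +20; brass ferrule; flat blade 4 mm thick, 7 to 11 mm up, to x = +75. Balances at x = -5 to -18 mm. Loose, lies flat on its handle, blade pointing roughly away from the robot.
- stone_block: Rectangular grey sharpening stone, 85 mm (x) by 36 mm (y) by 18 mm high. Origin: centre of its underside. Loose, lies flat; starts with its long side pointing roughly away from the robot.
- stone_disc: Round grey sharpening stone, a disc 46 mm in diameter and 18 mm high. Origin: centre of its underside, z up along its axis. Loose, lies flat.
- owl: Small carved owl of pale wood, 72 mm high, standing: round foot 46 mm in diameter and 8 mm high, round body 38 mm in diameter from 8 to 48 mm up, ball head 34 mm in diameter centred 53 mm up, small ears on top. Origin: centre of its underside, z up. Loose.
- tool_tray: Fixed dark wooden open tray, the larger one, 162 (x) by 192 mm (y), walls 25 mm high, 6 thick, floor 5 mm thick. A low divider along y (6 mm thick, top 17 mm above the bench) makes two long bays, each 72 (x) by 180 mm (y) inside, centred at x = -39 and +39 mm, y = 0. Origin: centre of its underside, on the bench.
- stone_tray: Fixed dark wooden open tray, the smaller one, 122 (x) by 190 mm (y), walls 20 mm high, 6 thick, floor 5 mm thick. A low divider along x (6 mm thick, top 17 mm above the bench) makes two bays, each 110 (x) by 86 mm (y) inside, centred at y = -46 and +46 mm, x = 0. Origin: centre of its underside, on the bench.
- stand: Fixed, round dark wooden stand: a flat disc 130 mm in diameter, its flat top 20 mm above the bench. Origin: centre of its underside, on the bench.
- wax_tin: Bystander: closed round metal tin, 60 mm in diameter, 50 mm high, standing loose at the far left of the work. Origin: centre of its underside.
- pencil_mug: Bystander: white mug, 68 mm in diameter, 85 mm high, with pencils up to 140 mm above the bench, standing loose at the far right of the work. Origin: centre of its underside.

How it is judged:
By the outcome, as a careful person would: the job done as asked, in the order asked, and still so for the second after the job is handed in, with the robot touching nothing.
It also fails if it takes over 120 s, if anything falls off the work surface, if the arm or the gripper's body presses on something with over 40 N, if the wrist force passes 120 N, or if a joint passes its speed limit or range.

ROBOT

A 6-joint arm with a two-finger parallel gripper is mounted at the origin on the work surface. World frame = base frame: x ahead of the robot, y to its left, z up, the work surface at z = 0. Lengths are in m, angles in rad, forces in N, time in s.
With the tool pointing down it reaches from about 0.3 to 0.775 m from the base axis. Payload 14.6 kg.
Tool frame: the origin (TCP) lies between the finger pads; the fingertips stand ctrl.tip_extent ahead of it and the grasp point (between the pads) lies 3 mm ahead of it (ctrl.tip_extent is the distance from the TCP to the fingertips, in m); z points along the fingers, y is the line along which they close (so a half turn about z gives the same grasp; the last joint's range is limited). The gripper opens to 94 mm and grips with 3 to 60 N. Pads are 16 mm wide; open, the fingers measure 119 mm over their backs; the gripper's body (75 mm by 177 mm) begins 78 mm behind the grasp point.
Start: joints at [1.201, 0.3, 1.521, -0, 1.321, -0.067], TCP at [0.164, 0.525, 0.227] pointing down, gripper open.
Joint ranges: [-3.03, 3.03], [-0.79, 2.21], [0.23, 2.52], [-1.04, 4.18], [0, 3.07], [-2.55, 2.55]. Speed limits (rad/s): [2.22, 2.22, 2.57, 3.14, 3.14, 3.14].

INTERFACE

Orientations are given as [roll, pitch, yaw] about the fixed x, y, z axes, in that order (R = Rz(yaw) Ry(pitch) Rx(roll)).
In Python, from station import ctrl, optics, telemetry gives the robot as it stands (ctrl), with the cameras (optics) and the readings (telemetry).
- The arm moves only by the tool shift_gripper, called after "Request:" in YAML: its name, and indented under it one key for each argument. Schema: {"type":"object","properties":{"plan":{"type":"array","items":{"type":"array","items":{"type":"array","items":{"type":"number"},"minItems":6,"maxItems":6},"minItems":1,"maxItems":10},"minItems":1,"maxItems":1},"aperture":{"type":"number"},"clamp_n":{"type":"number"},"only":{"type":"string"},"quiet":{"type":"boolean"},"lines":{"type":"string"}},"required":["plan"],"additionalProperties":false}. plan is a list that holds a single list of rows (three levels of brackets), with 1 to 10 rows, each of 6 numbers: dx, dy, dz in units of 5 mm, then a rotation vector rx, ry, rz in units of 0.2 rad; each row shifts and turns the commanded pose from where the row before left it, along the tool's axes as they then stand; what a row does not reach is not made up. A row lasts 1/10 s, in which the tool goes at most 0.05 m and 0.15 rad, less where a joint would pass 70% of its speed; a pose out of reach is approached as far as the arm can. aperture is the finger opening in m, set as the call begins (left out keeps the last). The fingers move at their own pace and stop on an object; clamp_n is the grip in N (left out, the last holds). Time passes only in rows, so rows that do not move let the fingers close. The tool returns the time, the measured TCP pose, the force, the opening and the grip force at its end. only (a regular expression) keeps the lines of the reply that match it, lines (a string "A,B") keeps lines A to B, and quiet returns only ok. Input that does not fit is refused with a message, and nothing moves.
- telemetry.get_obs(): the state, without advancing time (a new reading comes with each control period).
- optics.camera(name): name is "scene" or "top" or "wrist"; returns a dict with "pixels" (384x512x3 uint8, blue, green, red), "fx", "fy", "cx", "cy" (pixels), "extrinsics" (4x4, takes a point from camera to world coordinates). Camera axes: x right, y up, looking along -z (the intrinsics and any distortion apply to the point x, -y, -z); pixel columns grow to the right and rows downward; lengths in m; the calibration is good to about 2 mm. The wrist camera is an equidistant fisheye: a pixel r from the principal point sees the ray r / f radians off the axis. A picture is of the moment at which its call begins. There is no depth.
- ctrl.hand_in(): hands the job in; it is judged then, once.
The state is a dict: "time_s": time; "qpos": joint angles; "joint_vel": joint speeds; "tau": joint torques, N m; "ee_pos": TCP position; "eef_rot": TCP orientation; "force": force on the tool from outside, world axes, zero at the start; "moment": the same for the moment, N m; "grip_width": finger opening in m; "grip_force": force on a finger pad.
Only numpy, scipy, OpenCV 4.12 (cv2) and the standard library are available. Lean on these libraries where they do the work, as an engineer would, in place of code of your own. Each camera call takes 0.05 s, during which the arm holds its last target. There are 200 camera calls.

## Working session

There is one attempt and no reset: what is moved stays moved. The work goes in short steps, Python scripts to look and compute and a tool call to move; the robot and the scene stay as the last step left them, time stands still between calls to the robot, and variables do not carry over. Pictures are saved under pics/ and viewed, at most 14 in all, crops included, and the job is handed in when it is done.

```bash
ls; mkdir -p pics; python3 - <<'E'
from station import ctrl, optics, telemetry
import cv2
for n in("scene","top"):
    c=optics.camera(n); cv2.imwrite(f"pics/{n}0.png",cv2.resize(c["pixels"],None,fx=1.56,fy=1.56,interpolation=cv2.INTER_CUBIC))
    print(n,c["fx"],c["fy"],c["cx"],c["cy"],c["extrinsics"],[k for k in c])
print(ctrl.tip_extent,telemetry.get_obs())
E
```

```text
pics
station.py
scene 406.7813573224106 406.7813573224106 255.2273370860183 198.52544458515047 [[ 0.33194611 -0.69386983  0.63902773  1.19949997]
 [ 0.94329584  0.24573488 -0.22317554 -0.24118047]
 [-0.00217663  0.67687446  0.73609526  0.79631206]
 [ 0.          0.          0.          1.        ]] ['pixels', 'fx', 'fy', 'cx', 'cy', 'extrinsics']
top 423.7802370761445 423.7802370761445 260.51472042878623 196.41321071776142 [[ 6.39942331e-03  9.92351523e-01 -1.23278151e-01  4.34511111e-01]
 [-9.99960517e-01  7.11056892e-03  5.32951907e-03 -5.31382870e-04]
 [ 6.16533416e-03  1.23239178e-01  9.92357846e-01  1.08377820e+00]
 [ 0.00000000e+00  0.00000000e+00  0.00000000e+00  1.00000000e+00]] ['pixels', 'fx', 'fy', 'cx', 'cy', 'extrinsics']
0.022 {'time_s': 0.1, 'qpos': array([ 1.20140319e+00,  3.00453125e-01,  1.52153108e+00, -4.29588780e-05,
        1.32070091e+00, -6.65642184e-02]), 'joint_vel': array([ 1.13803283e-03,  2.12839890e-04,  2.24352968e-04, -9.27127550e-04,
        7.58090707e-05, -4.98149224e-04]), 'tau': array([ 2.65984942e-03, -5.32643366e+01, -3.53281546e+01,  7.10636401e-02,
        2.34632904e-02, -6.97317114e-05]), 'ee_pos': array([0.16393662, 0.52477057, 0.22691733]), 'eef_rot': array([-3.14049984e+00, -3.11465747e-05,  2.83877437e+00]), 'force': array([ 0.45710782, -0.44401638,  0.48262026]), 'moment': array([ 0.04589888,  0.04638347, -0.01481129]), 'grip_force': 0.0, 'grip_width': 0.09393745130018422}
```

View pics/scene0.png

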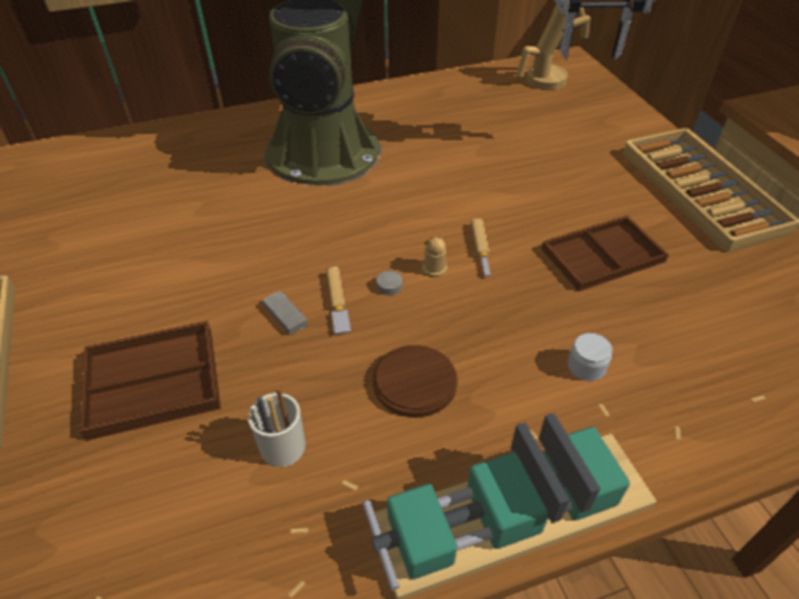

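View pics/top0.png

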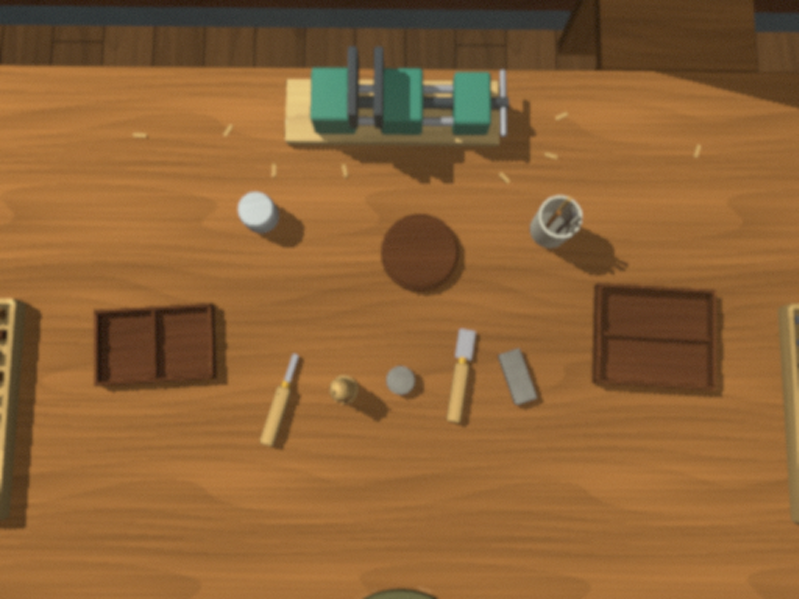

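The scene and top views agree. The tool tray (two long bays across y) is on the robot's right and the stone tray on its left. From left to right between them lie the narrow chisel, owl, disc, broad chisel and block. The stand is ahead at about (420,252) in the top view, with the tin to its left and the mug to its right.

```bash
cat > h.py <<'E'
import numpy as np, cv2, pickle
from station import ctrl, optics, telemetry
from scipy.spatial.transform import Rotation as R
def snap(name,key,crop=None,s=1.56):
    c=optics.camera(name); pickle.dump((name,c),open(f"pics/{key}.pkl","wb")); save(key,key,crop,s)
def save(key,out,crop,s):
    im=pickle.load(open(f"pics/{key}.pkl","rb"))[1]["pixels"]
    if crop: x0,y0,x1,y1=crop; im=im[y0:y1,x0:x1]
    cv2.imwrite(f"pics/{out}.png",cv2.resize(im,None,fx=s,fy=s,interpolation=cv2.INTER_CUBIC))
def ray(key,p,s=1.56,o=(0,0)):
    name,c=pickle.load(open(f"pics/{key}.pkl","rb"))
    u=(p[0]+.5)/s-.5+o[0]; v=(p[1]+.5)/s-.5+o[1]
    x=(u-c["cx"])/c["fx"]; y=(v-c["cy"])/c["fy"]
    if name=="wrist":
        r=np.hypot(x,y)+1e-12; d=np.array([x/r*np.sin(r),-y/r*np.sin(r),-np.cos(r)])
    else: d=np.array([x,-y,-1.])
    E=c["extrinsics"]; d=E[:3,:3]@d
    return E[:3,3],d/np.linalg.norm(d)
def onz(r,z): o,d=r; return (o+d*(z-o[2])/d[2]).round(4)
def tri(*rays):
    A=0;b=0
    for o,d in rays: P=np.eye(3)-np.outer(d,d); A=A+P; b=b+P@o
    x=np.linalg.solve(A,b); return x.round(4),[round(float(np.linalg.norm(np.cross(x-o,d))),4) for o,d in rays]
def go(x,y,z,yaw=None):
    o=telemetry.get_obs(); M=R.from_euler("xyz",o["eef_rot"]); t=M.inv().apply(np.array([x,y,z])-o["ee_pos"])
    e=o["eef_rot"]; print("pos",o["ee_pos"].round(4),"rpy",e.round(4),"tool d",t.round(4), "" if yaw is None else ("rotvec",(M.inv()*R.from_euler("xyz",[np.pi,0,yaw])).as_rotvec().round(3)))
E
python3 - <<'E'
from h import *
snap("top","t0"); snap("scene","s0"); snap("wrist","w0")
for n,p in dict(nh=(268,442),nt=(295,356),owl=(345,392),disc=(401,380),bh=(456,420),bt=(467,330),blk=(519,377),stand=(420,252),st=(155.5,346),tt=(656.5,338.5),tin=(258,212),mug=(556,222)).items(): print(n,onz(ray("t0",p),.01))
go(.43,.05,.35,3.14159)
print(pickle.load(open("pics/w0.pkl","rb"))[1]["extrinsics"].round(3),pickle.load(open("pics/w0.pkl","rb"))[1]["fx"])
E
```

```text
nh [0.349  0.2134 0.01  ]
nt [0.4861 0.1741 0.01  ]
owl [0.4288 0.0921 0.01  ]
disc [0.4486 0.0021 0.01  ]
bh [ 0.3854 -0.0865  0.01  ]
bt [ 0.5303 -0.1049  0.01  ]
blk [ 0.4546 -0.1887  0.01  ]
stand [ 0.6592 -0.0277  0.01  ]
st [0.5008 0.4004 0.01  ]
tt [ 0.5185 -0.414   0.01  ]
tin [0.7249 0.2421 0.01  ]
mug [ 0.7118 -0.2541  0.01  ]
pos [0.1639 0.5249 0.2272] rpy [-3.1411e+00 -1.0000e-04  2.8388e+00] tool d [-0.3955 -0.374  -0.1226] ('rotvec', array([-0.001, -0.   , -0.303]))
[[ 0.297 -0.929 -0.22   0.101]
 [ 0.955  0.289  0.069  0.545]
 [-0.001 -0.23   0.973  0.384]
 [ 0.     0.     0.     1.   ]] 297.3186396354542
```

Careful with the scale: shifts go in units of 5 mm and turns go in units of 0.2 rad. That gives: -0.039 m is -7.8, -0.0257 m is -5.14, -0.15 rad is -0.75.

Request:
shift_gripper:
  plan:
    - [[-7.8, -5.14, -0.6, 0, 0, 0], [-7.8, -5.14, -0.6, 0, 0, 0], [-7.8, -5.14, -0.6, 0, 0, 0], [-7.8, -5.14, -0.6, 0, 0, 0], [-7.8, -5.14, -0.6, 0, 0, 0], [-7.8, -5.14, -0.6, 0, 0, 0], [-7.8, -5.14, -0.6, 0, 0, 0], [-7.8, -5.14, -0.6, 0, 0, 0], [-7.8, -5.14, -0.6, 0, 0, -0.75], [0, 0, 0, 0, 0, -0.75]]

```text
time_s: 1.25
ee_pos: [0.4293, 0.2004, 0.2543]
eef_rot: [-3.141, 0.001, 3.124]
force: [-0.0, 0.6, 0.1]
grip_width: 0.0941
grip_force: 0.0
```

```bash
python3 - <<'E'
from h import *
snap("wrist","wA"); go(.43,-.05,.25,3.14159)
E
```

```text
pos [0.4282 0.2018 0.2541] rpy [-3.1414 -0.      3.1351] tool d [-0.0034 -0.2517  0.0041] ('rotvec', array([-0.   , -0.   , -0.007]))
```

View pics/wA.png

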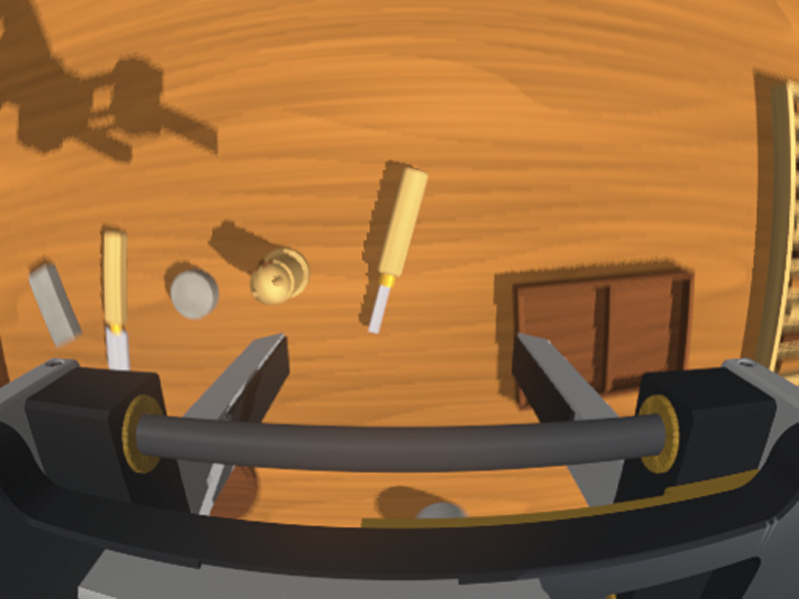

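View A: the narrow chisel runs from its handle end at (417,171) to its tip at (375,332). The owl is at about (278,276), the disc top at (195,292), the broad chisel at x≈116 and the block at about (55,303). The stone tray corners are near (517,285), (692,270) and (520,405), so the tray is slightly rotated.

In the tool's units: -0.05 m is -10, -0.007 rad is -0.035.

Request:
shift_gripper:
  plan:
    - [[0, -10, 0, 0, 0, 0], [0, -10, 0, 0, 0, 0], [0, -10, 0, 0, 0, 0], [0, -10, 0, 0, 0, 0], [0, -10, 0, 0, 0, -0.035], [0, 0, 0, 0, 0, 0]]

```text
time_s: 1.9
ee_pos: [0.4219, -0.0505, 0.2541]
eef_rot: [-3.141, -0.0, 3.122]
force: [0.3, -0.5, 0.1]
grip_width: 0.094
grip_force: 0.0
```

```bash
python3 - <<'E'
from h import *
snap("wrist","wB"); go(.43,-.05,.25,3.14159)
E
```

```text
pos [ 0.4221 -0.0482  0.2541] rpy [ 3.1416 -0.      3.123 ] tool d [-0.0079 -0.0017  0.0041] ('rotvec', array([ 0.   , -0.   , -0.019]))
```

View pics/wB.png

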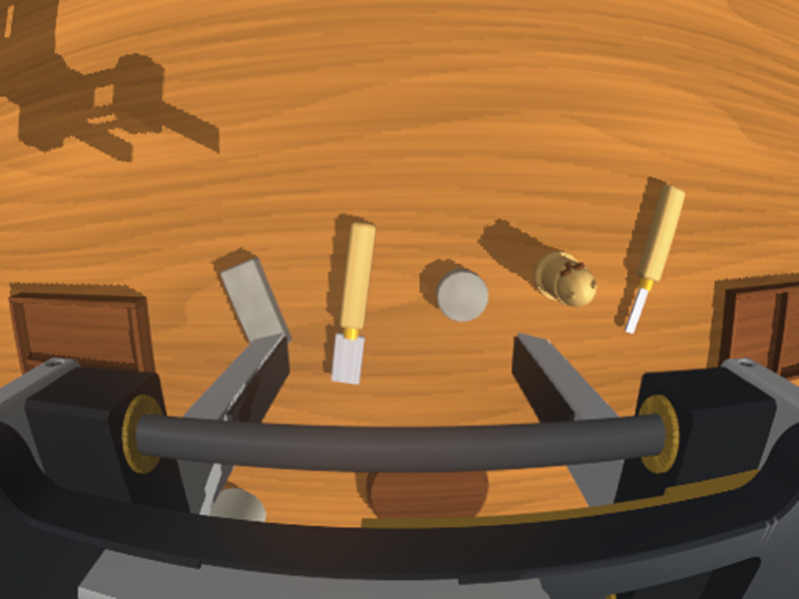

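View B: the narrow chisel runs from (676,188) to (631,331) and the broad chisel from (363,225) to (347,382). The disc top is at (462,296) and the owl at about (568,278). The block's top corners are (222,268), (256,258), (289,333) and (250,342).

```bash
python3 - <<'E'
from h import *
P=dict(nh=((417,171),(676,188)),nf=((388,277),(650,280)),nt=((375,332),(631,331)),bh=((116,231),(363,225)),bf=((117,326),(352,330)),disc=((195,292),(462,296)),owlhead=((274,280),(577,284)),
 k1=((30,270),(222,268)),k2=((47,263),(256,258)),k3=((79,336),(289,333)),tl=((517,285),(724,291)))
for n,(a,b) in P.items(): print(n,*tri(ray("wA",a),ray("wB",b)))
for n,p in dict(nh=(417,171),nf=(388,277)).items(): print("A",n,onz(ray("wA",p),.018))
for n,p in dict(nh=(676,188),nf=(650,280),bh=(363,225),bf=(352,330),disc=(462,296),k1=(222,268),k2=(256,258),k3=(289,333),k4=(250,342)).items(): print("B",n,onz(ray("wB",p),.018))
for n,p in dict(nt=(631,331),bt=(347,382)).items(): print("B",n,onz(ray("wB",p),.011))
save("t0","tA",(50,180,160,260),7)
E
```

```text
nh [0.346  0.2159 0.0138] [0.0004, 0.0004]
nf [0.4364 0.1895 0.0158] [0.001, 0.001]
nt [0.4883 0.1764 0.0104] [0.0005, 0.0005]
bh [ 0.3848 -0.0824  0.0071] [0.0, 0.0]
bf [ 0.4815 -0.0959  0.0077] [0.0016, 0.0016]
disc [0.4493 0.0042 0.0083] [0.0004, 0.0004]
owlhead [0.4317 0.0972 0.049 ] [0.0, 0.0]
k1 [ 0.4182 -0.2143  0.0116] [0.0002, 0.0002]
k2 [ 0.4103 -0.1783  0.017 ] [0.0007, 0.0007]
k3 [ 0.4901 -0.1568  0.0031] [0.0062, 0.0062]
tl [ 0.4527  0.3108 -0.0109] [0.001, 0.001]
A nh [0.3466 0.2157 0.018 ]
A nf [0.437  0.1896 0.018 ]
B nh [0.3456 0.2131 0.018 ]
B nf [0.435  0.1881 0.018 ]
B bh [ 0.384  -0.0815  0.018 ]
B bf [ 0.4767 -0.0946  0.018 ]
B disc [0.4474 0.003  0.018 ]
B k1 [ 0.4173 -0.2116  0.018 ]
B k2 [ 0.4095 -0.1779  0.018 ]
B k3 [ 0.4789 -0.1525  0.018 ]
B k4 [ 0.4875 -0.1912  0.018 ]
B nt [0.4876 0.176  0.011 ]
B bt [ 0.5301 -0.1028  0.011 ]
```

View pics/tA.png

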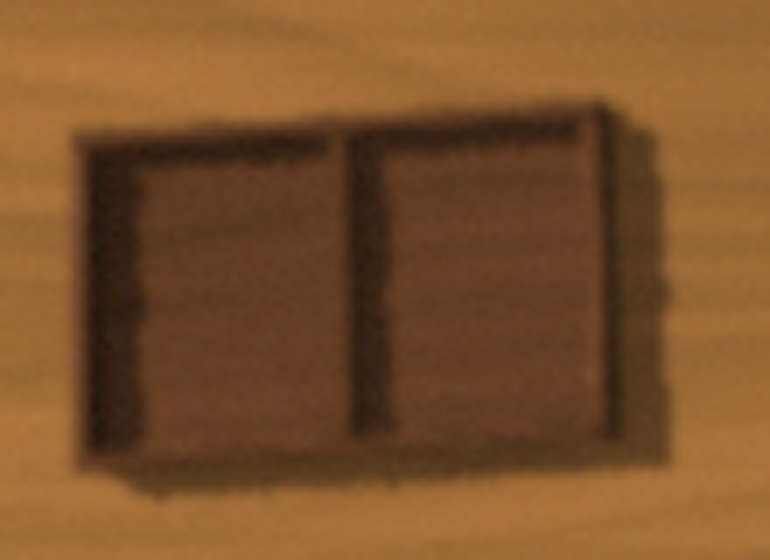

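```bash
python3 - <<'E'
from h import *
save("t0","tB",(370,175,480,257),7)
save("s0","sB",(45,190,155,285),7)
E
```

```text
(no output)
```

View pics/tB.png

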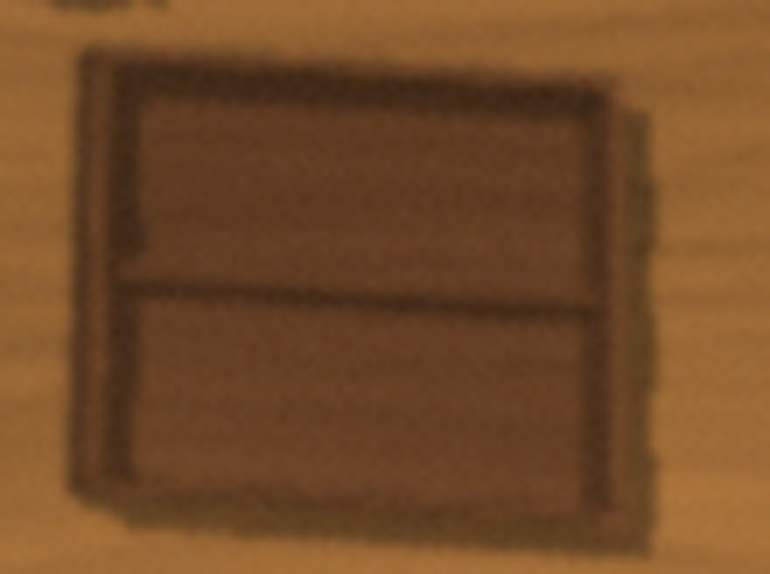

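View pics/sB.png

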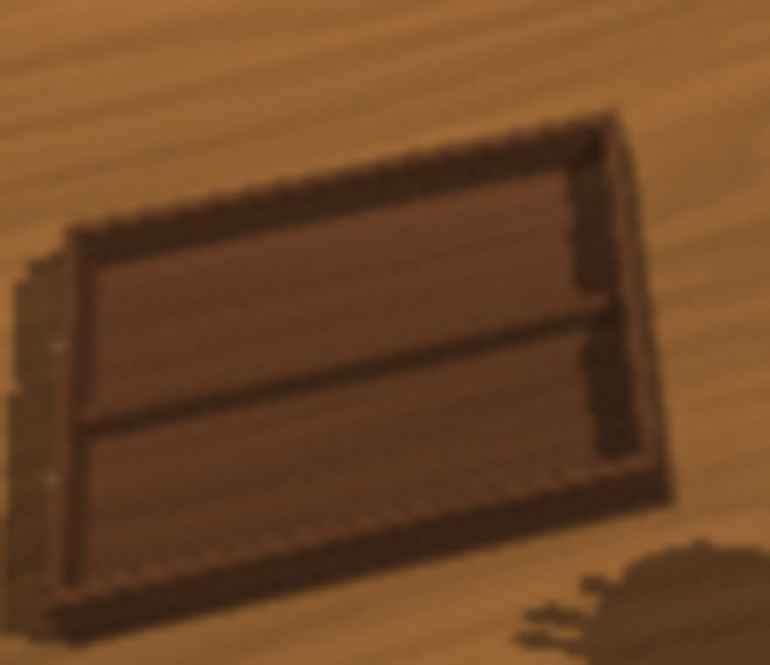

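Crop tA (7x, offset 50,180) shows the stone tray rim corners at (78,135), (607,105), (614,440) and (80,465), with its divider from (342,130) to (362,445). Crop tB (offset 370,175) shows the tool tray rim corners at (82,55), (615,80), (628,518) and (75,490), with its divider from (120,285) to (598,310). Crop sB (offset 45,190) shows the same tool tray rim corners at (660,460), (50,605), (70,228) and (615,112).

```bash
python3 - <<'E'
from h import *
T=[(82,55),(615,80),(628,518),(75,490)]; S=[(660,460),(50,605),(70,228),(615,112)]
for a,b in zip(T,S): print("tool",*tri(ray("t0",a,7,(370,175)),ray("s0",b,7,(45,190))),onz(ray("t0",a,7,(370,175)),.025),onz(ray("s0",b,7,(45,190)),.025))
print("div",[onz(ray("t0",a,7,(370,175)),.017) for a in((120,285),(598,310))])
print("stone",[onz(ray("t0",a,7,(50,180)),.02) for a in((78,135),(607,105),(614,440),(80,465))])
print("div",[onz(ray("t0",a,7,(50,180)),.017) for a in((342,130),(362,445))])
go(.40,.2,.10,3.14159-.277)
E
```

```text
tool [ 0.6044 -0.3151  0.0202] [0.0018, 0.0018] [ 0.6039 -0.3118  0.025 ] [ 0.6073 -0.3164  0.025 ]
tool [ 0.5966 -0.506   0.0223] [0.0, 0.0] [ 0.5962 -0.5048  0.025 ] [ 0.5987 -0.5051  0.025 ]
tool [ 0.4392 -0.4988  0.0254] [0.0022, 0.0022] [ 0.4389 -0.5014  0.025 ] [ 0.44   -0.4966  0.025 ]
tool [ 0.4472 -0.3075  0.0225] [0.0019, 0.0019] [ 0.4475 -0.3048  0.025 ] [ 0.4488 -0.3092  0.025 ]
div [array([ 0.5213, -0.3255,  0.017 ]), array([ 0.5134, -0.4981,  0.017 ])]
stone [array([0.5568, 0.4973, 0.02  ]), array([0.5691, 0.3076, 0.02  ]), array([0.4489, 0.3   , 0.02  ]), array([0.4389, 0.489 , 0.02  ])]
div [array([0.5597, 0.4037, 0.017 ]), array([0.4466, 0.3905, 0.017 ])]
pos [ 0.4221 -0.0482  0.2541] rpy [ 3.1416 -0.      3.123 ] tool d [0.0268 0.2477 0.1541] ('rotvec', array([ 0.   , -0.   ,  0.258]))
```

Request:
shift_gripper:
  plan:
    - [[0.7, 8.2, 2, 0, 0, 0], [0.7, 8.2, 2, 0, 0, 0], [0.7, 8.2, 4, 0, 0, 0], [0.7, 8.2, 5.4, 0, 0, 0], [0.7, 8.2, 5.4, 0, 0, 0], [0.7, 8.2, 5.4, 0, 0, 0], [0, 0, 6.6, 0, 0, 0.635], [0, 0, 0, 0, 0, 0.63], [0, 0, 0, 0, 0, 0], [0, 0, 0, 0, 0, 0]]
  aperture: 0.055

```text
time_s: 2.95
ee_pos: [0.4041, 0.2008, 0.1006]
eef_rot: [3.141, 0.001, 2.881]
force: [-0.2, 0.5, 0.3]
grip_width: 0.0549
grip_force: 0.0
```

```bash
python3 - <<'E'
from h import *
go(.406,.1985,.027,2.87); snap("wrist","wC",(100,50,400,280),2.6)
E
```

```text
pos [0.4041 0.2008 0.1006] rpy [3.1410e+00 6.0000e-04 2.8808e+00] tool d [-0.0024 -0.0018  0.0736] ('rotvec', array([0.001, 0.001, 0.011]))
```

View pics/wC.png

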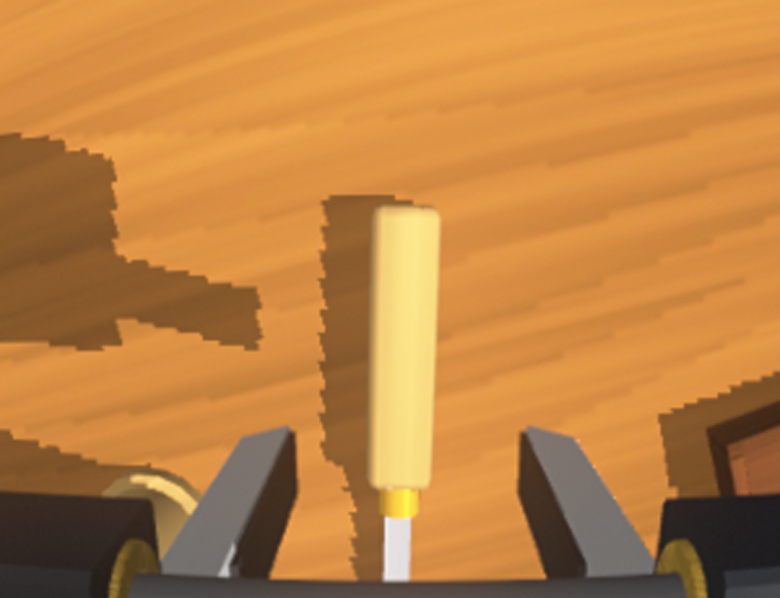

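The chisel lies between the open fingers: handle x≈402 against a finger mid-line of about 407, and parallel. Descending and gripping.

Request:
shift_gripper:
  plan:
    - [[-0.48, -0.36, 4, 0, 0, 0.055], [0, 0, 4, 0, 0, 0], [0, 0, 4, 0, 0, 0], [0, 0, 2.72, 0, 0, 0], [0, 0, 0, 0, 0, 0], [0, 0, 0, 0, 0, 0]]

```text
time_s: 3.6
ee_pos: [0.4065, 0.1976, 0.0273]
eef_rot: [3.141, 0.001, 2.867]
force: [0.3, 0.4, 0.5]
grip_width: 0.0549
grip_force: 0.0
```

Request:
shift_gripper:
  plan:
    - [[0, 0, 0, 0, 0, 0], [0, 0, 0, 0, 0, 0], [0, 0, 0, 0, 0, 0], [0, 0, 0, 0, 0, 0], [0, 0, 0, 0, 0, 0], [0, 0, -8, 0, 0, 0], [0, 0, -8, 0, 0, 0], [0, 0, -8, 0, 0, 0], [0, 0, 0, 0, 0, 0]]
  aperture: 0.0
  clamp_n: 25

```text
time_s: 4.5
ee_pos: [0.4079, 0.1982, 0.1511]
eef_rot: [3.137, 0.006, 2.866]
force: [0.7, -0.1, -1.1]
grip_width: 0.0217
grip_force: 25.0
```

```bash
python3 - <<'E'
from h import *
go(.5615,-.3965,.14,1.53)
E
```

```text
pos [0.4079 0.1982 0.1511] rpy [3.1369 0.0062 2.866 ] tool d [-0.3095 -0.5305  0.0106] ('rotvec', array([0.008, 0.002, 1.336]))
```

Request:
shift_gripper:
  plan:
    - [[0, 0, 0, 0, 0, 0.74], [0, 0, 0, 0, 0, 0.74], [0, 0, 0, 0, 0, 0.74], [0, 0, 0, 0, 0, 0.74], [0, 0, 0, 0, 0, 0.74], [0, 0, 0, 0, 0, 0.74], [0, 0, 0, 0, 0, 0.74], [0, 0, 0, 0, 0, 0.74], [0, 0, 0, 0, 0, 0.74], [0, 0, 0, 0, 0, 0]]

```text
time_s: 5.5
ee_pos: [0.4059, 0.1973, 0.1458]
eef_rot: [-3.141, 0.0, 1.531]
force: [-0.3, -0.6, 0.3]
grip_width: 0.0216
grip_force: 25.0
```

```bash
python3 - <<'E'
from h import *
go(.5615,-.3965,.14,1.53)
E
```

```text
pos [0.4059 0.1973 0.1458] rpy [-3.1406e+00  4.0000e-04  1.5314e+00] tool d [-0.5872  0.1789  0.0059] ('rotvec', array([-0.001,  0.   ,  0.001]))
```

Request:
shift_gripper:
  plan:
    - [[-9, 2.76, 0, 0, 0, 0], [-9, 2.76, 0, 0, 0, 0], [-9, 2.76, 0, 0, 0, 0], [-9, 2.76, 0, 0, 0, 0], [-9, 2.76, 0, 0, 0, 0], [-9, 2.76, 0, 0, 0, 0], [-9, 2.76, 0, 0, 0, 0], [-9, 2.76, 0, 0, 0, 0], [-9, 2.76, 0, 0, 0, 0], [-9, 2.76, 0, 0, 0, 0]]
  quiet: true

```text
ok
```

Request:
shift_gripper:
  plan:
    - [[-8.8, 2.68, 0, 0, 0, 0], [-8.8, 2.68, 0, 0, 0, 0], [-8.8, 2.68, 0, 0, 0, 0], [0, 0, 0, 0, 0, 0], [0, 0, 0, 0, 0, 0]]

```text
time_s: 7.0
ee_pos: [0.5623, -0.391, 0.1449]
eef_rot: [-3.14, -0.001, 1.536]
force: [0.6, 0.6, -1.3]
grip_width: 0.0218
grip_force: 25.0
```

```bash
python3 - <<'E'
from h import *
go(.5615,-.3965,.033,1.53); snap("wrist","wD")
E
```

```text
pos [ 0.5623 -0.391   0.1449] rpy [-3.1400e+00 -1.3000e-03  1.5364e+00] tool d [-0.0056 -0.0004  0.1119] ('rotvec', array([-0.002, -0.001,  0.006]))
```

View pics/wD.png

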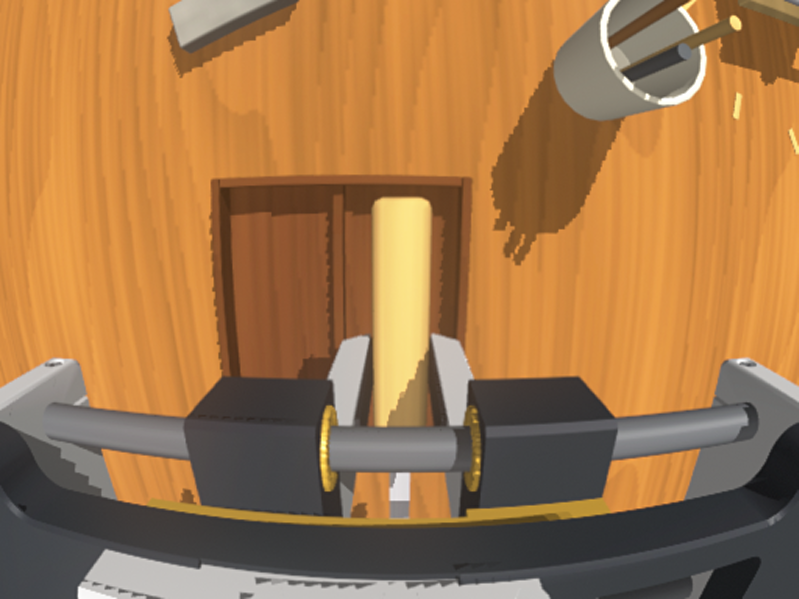

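View D: the chisel is held parallel to the bays over the far bay, with the handle end at (402,200). The tray's near rim runs from (212,181) to (471,179), with the divider at x≈338.

```bash
python3 - <<'E'
from h import *
print([onz(ray("wD",p),.025) for p in((212,181),(471,179))],onz(ray("wD",(338,200)),.017),onz(ray("wD",(402,200)),.13))
E
```

```text
[array([ 0.4472, -0.3107,  0.025 ]), array([ 0.6069, -0.3184,  0.025 ])] [ 0.5262 -0.3286  0.017 ] [ 0.5654 -0.3281  0.13  ]
```

Request:
shift_gripper:
  plan:
    - [[-0.72, -0.08, 6, 0, 0, 0.03], [0, 0, 6, 0, 0, 0], [0, 0, 6, 0, 0, 0], [0, 0, 3.98, 0, 0, 0], [0, 0, 0, 0, 0, 0], [0, 0, 0, 0, 0, 0]]

```text
time_s: 7.65
ee_pos: [0.5626, -0.3936, 0.0377]
eef_rot: [3.141, 0.0, 1.53]
force: [-0.2, 0.3, -0.4]
grip_width: 0.022
grip_force: 25.0
```

In the tool's units: 0.003 m is 0.6, 0.0015 m is 0.3.

Request:
shift_gripper:
  plan:
    - [[0, 0, 0.6, 0, 0, 0], [0, 0, 0.3, 0, 0, 0], [0, 0, 0, 0, 0, 0], [0, 0, 0, 0, 0, 0]]

```text
time_s: 8.05
ee_pos: [0.5623, -0.3944, 0.0325]
eef_rot: [3.141, 0.0, 1.528]
force: [-0.9, 0.7, 0.0]
grip_width: 0.0217
grip_force: 25.0
```

Request:
shift_gripper:
  plan:
    - [[0, 0, 0, 0, 0, 0], [0, 0, 0, 0, 0, 0], [0, 0, -4, 0, 0, 0], [0, 0, -8, 0, 0, 0], [0, 0, -8, 0, 0, 0], [0, 0, 0, 0, 0, 0]]
  aperture: 0.042

```text
time_s: 8.65
ee_pos: [0.564, -0.3957, 0.1388]
eef_rot: [3.134, 0.006, 1.528]
force: [0.5, -1.0, 0.7]
grip_width: 0.0419
grip_force: 0.0
```

```bash
python3 - <<'E'
from h import *
go(.443,-.0902,.14,3.0)
E
```

```text
pos [ 0.564  -0.3957  0.1388] rpy [3.1338 0.0055 1.5279] tool d [ 0.3    -0.134  -0.0039] ('rotvec', array([ 0.002,  0.01 , -1.472]))
```

In the tool's units: 0.0429 m is 8.58, -0.0191 m is -3.82.

Request:
shift_gripper:
  plan:
    - [[8.58, -3.82, 0, 0, 0, 0], [8.58, -3.82, 0, 0, 0, 0], [8.58, -3.82, 0, 0, 0, 0], [8.58, -3.82, 0, 0, 0, 0], [8.58, -3.82, 0, 0, 0, 0], [8.58, -3.82, 0, 0, 0, 0], [8.58, -3.82, 0, 0, 0, 0]]
  aperture: 0.055
  quiet: true

```text
ok
```

Request:
shift_gripper:
  plan:
    - [[0, 0, 0, 0, 0, -0.735], [0, 0, 0, 0, 0, -0.735], [0, 0, 0, 0, 0, -0.735], [0, 0, 0, 0, 0, -0.735], [0, 0, 0, 0, 0, -0.735], [0, 0, 0, 0, 0, -0.735], [0, 0, 0, 0, 0, -0.735], [0, 0, 0, 0, 0, -0.735], [0, 0, 0, 0, 0, -0.735], [0, 0, 0, 0, 0, -0.735]]
  quiet: true

```text
ok
```

Request:
shift_gripper:
  plan:
    - [[0, 0, 4, 0, 0, 0], [0, 0, 0, 0, 0, 0]]

```text
time_s: 10.55
ee_pos: [0.4405, -0.0883, 0.1104]
eef_rot: [3.141, -0.003, 2.998]
force: [-0.2, 0.9, -0.3]
grip_width: 0.0549
grip_force: 0.0
```

```bash
python3 - <<'E'
from h import *
go(.443,-.0902,.027,3.0)
E
```

```text
pos [ 0.4405 -0.0883  0.1104] rpy [ 3.1411e+00 -3.1000e-03  2.9976e+00] tool d [-0.003  -0.0016  0.0834] ('rotvec', array([ 0.   , -0.003, -0.002]))
```

Request:
shift_gripper:
  plan:
    - [[-0.6, -0.32, 4, 0, 0, 0], [0, 0, 5, 0, 0, 0], [0, 0, 5, 0, 0, 0], [0, 0, 2.68, 0, 0, 0], [0, 0, 0, 0, 0, 0], [0, 0, 0, 0, 0, 0]]

```text
time_s: 11.15
ee_pos: [0.4445, -0.0907, 0.0294]
eef_rot: [-3.142, 0.0, 2.998]
force: [-0.5, -0.5, 0.5]
grip_width: 0.0552
grip_force: 0.0
```

Request:
shift_gripper:
  plan:
    - [[0, 0, 0, 0, 0, 0], [0, 0, 0, 0, 0, 0], [0, 0, 0, 0, 0, 0], [0, 0, 0, 0, 0, 0], [0, 0, 0, 0, 0, 0], [0, 0, -8, 0, 0, 0], [0, 0, -8, 0, 0, 0], [0, 0, -8, 0, 0, 0], [0, 0, 0, 0, 0, 0]]
  aperture: 0.0
  clamp_n: 25

```text
time_s: 12.05
ee_pos: [0.4462, -0.0911, 0.1533]
eef_rot: [-3.14, 0.008, 2.998]
force: [0.6, -0.7, -1.2]
grip_width: 0.0218
grip_force: 25.0
```

Request:
shift_gripper:
  plan:
    - [[0, 0, 0, 0, 0, 0.735], [0, 0, 0, 0, 0, 0.735], [0, 0, 0, 0, 0, 0.735], [0, 0, 0, 0, 0, 0.735], [0, 0, 0, 0, 0, 0.735], [0, 0, 0, 0, 0, 0.735], [0, 0, 0, 0, 0, 0.735], [0, 0, 0, 0, 0, 0.735], [0, 0, 0, 0, 0, 0.735], [0, 0, 0, 0, 0, 0.735]]

```text
time_s: 13.05
ee_pos: [0.444, -0.0905, 0.1479]
eef_rot: [-3.141, -0.0, 1.522]
force: [-0.2, -0.1, -1.5]
grip_width: 0.0217
grip_force: 25.0
```

```bash
python3 - <<'E'
from h import *
go(.4836,-.391,.14,1.53)
E
```

```text
pos [ 0.444  -0.0905  0.1479] rpy [-3.1405e+00 -3.0000e-04  1.5218e+00] tool d [-0.2982  0.0543  0.0078] ('rotvec', array([-0.001, -0.   , -0.008]))
```

In the tool's units: -0.0426 m is -8.52, 0.0078 m is 1.56, -0.008 rad is -0.04.

Request:
shift_gripper:
  plan:
    - [[-8.52, 1.56, 0, 0, 0, -0.04], [-8.52, 1.56, 0, 0, 0, 0], [-8.52, 1.56, 0, 0, 0, 0], [-8.52, 1.56, 0, 0, 0, 0], [-8.52, 1.56, 0, 0, 0, 0], [-8.52, 1.56, 0, 0, 0, 0], [-8.52, 1.56, 0, 0, 0, 0], [0, 0, 0, 0, 0, 0], [0, 0, 0, 0, 0, 0]]

```text
time_s: 13.95
ee_pos: [0.4875, -0.3907, 0.1471]
eef_rot: [-3.14, -0.001, 1.535]
force: [0.2, 0.9, -0.6]
grip_width: 0.0219
grip_force: 25.0
```

```bash
python3 - <<'E'
from h import *
go(.4836,-.391,.037,1.53); snap("wrist","wE")
E
```

```text
pos [ 0.4875 -0.3907  0.1471] rpy [-3.1400e+00 -1.5000e-03  1.5348e+00] tool d [-0.0006 -0.0038  0.1101] ('rotvec', array([-0.002, -0.001,  0.005]))
```

View pics/wE.png

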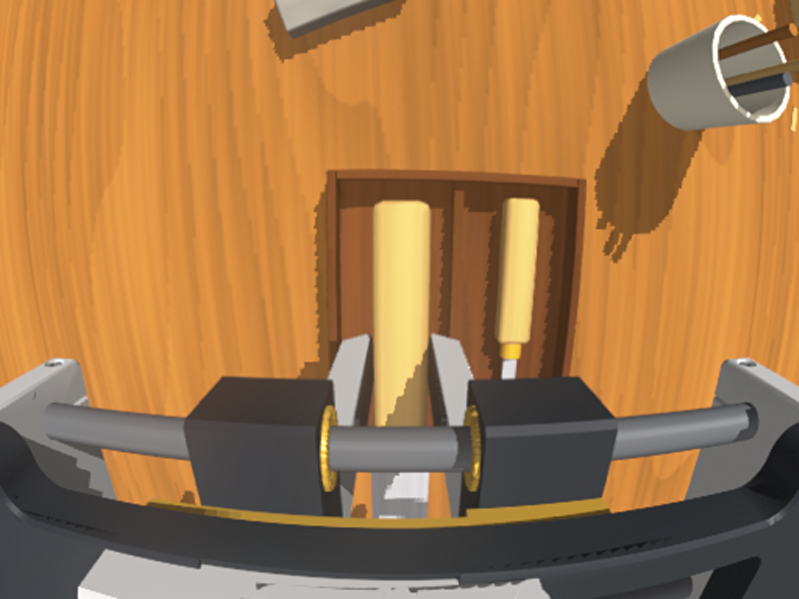

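The narrow chisel lies flat in the far bay, with its handle from (520,200) to (514,340). The broad chisel is held over the near bay. I'll lower it, release it and move away towards the block.

In the tool's units: 0.03 m is 6, 0.02 m is 4, 0.005 rad is 0.025.

Request:
shift_gripper:
  plan:
    - [[0, -0.76, 6, 0, 0, 0.025], [0, 0, 6, 0, 0, 0], [0, 0, 6, 0, 0, 0], [0, 0, 4, 0, 0, 0], [0, 0, 0, 0, 0, 0], [0, 0, 0, 0, 0, 0]]

```text
time_s: 14.6
ee_pos: [0.4846, -0.3897, 0.0395]
eef_rot: [3.141, 0.0, 1.532]
force: [0.3, -0.5, -0.1]
grip_width: 0.0218
grip_force: 25.0
```

Request:
shift_gripper:
  plan:
    - [[0, 0, 0.4, 0, 0, 0], [0, 0, 0.3, 0, 0, 0], [0, 0, 0, 0, 0, 0]]

```text
time_s: 14.9
ee_pos: [0.4844, -0.3904, 0.0357]
eef_rot: [3.141, 0.0, 1.531]
force: [0.0, -0.5, -1.2]
grip_width: 0.0216
grip_force: 25.0
```

```bash
python3 - <<'E'
from h import *
print([onz(ray("wB",p),.018) for p in((222,268),(256,258),(250,342))])
print([tri(ray("t0",p),ray("wB",q)) for p,q in (((501,353),(250,342)),((517,406),(222,268)),((537,400),(256,258)))])
print([onz(ray("t0",p),.018) for p in((501,353),(521,349),(537,400),(517,406))])
print([onz(ray("t0",p),.018) for p in((401,380),)])
E
```

```text
[array([ 0.4173, -0.2116,  0.018 ]), array([ 0.4095, -0.1779,  0.018 ]), array([ 0.4875, -0.1912,  0.018 ])]
[(array([ 0.4818, -0.1642,  0.0597]), [0.0145, 0.0145]), (array([ 0.4068, -0.1707,  0.1095]), [0.0049, 0.0049]), (array([ 0.4231, -0.2368, -0.133 ]), [0.0116, 0.0116])]
[array([ 0.4928, -0.1588,  0.018 ]), array([ 0.4994, -0.1911,  0.018 ]), array([ 0.4181, -0.2155,  0.018 ]), array([ 0.4084, -0.1834,  0.018 ])]
[array([0.4485, 0.0021, 0.018 ])]
```

In the tool's units: 0.001 m is 0.2.

Request:
shift_gripper:
  plan:
    - [[0, 0, 0.2, 0, 0, 0], [0, 0, 0.2, 0, 0, 0], [0, 0, 0, 0, 0, 0], [0, 0, 0, 0, 0, 0]]

```text
time_s: 15.3
ee_pos: [0.4844, -0.3906, 0.034]
eef_rot: [3.141, 0.0, 1.531]
force: [-2.2, 2.1, 6.4]
grip_width: 0.0218
grip_force: 25.0
```

Request:
shift_gripper:
  plan:
    - [[0, 0, 0, 0, 0, 0], [0, 0, 0, 0, 0, 0], [0, 0, -4, 0, 0, 0], [0, 0, -8, 0, 0, 0], [0, 0, -8, 0, 0, 0], [0, 0, 0, 0, 0, 0]]
  aperture: 0.042

```text
time_s: 15.9
ee_pos: [0.4859, -0.3919, 0.139]
eef_rot: [3.135, 0.006, 1.531]
force: [0.9, -0.5, -0.1]
grip_width: 0.0422
grip_force: 0.0
```

```bash
python3 - <<'E'
from h import *
go(.4547,-.1872,.13,.288)
E
```

```text
pos [ 0.4859 -0.3919  0.139 ] rpy [3.1349 0.0056 1.5309] tool d [ 0.2033 -0.0394  0.0076] ('rotvec', array([9.000e-03, 1.000e-03, 1.243e+00]))
```

Request:
shift_gripper:
  plan:
    - [[8.14, -1.58, 0, 0, 0, 0], [8.14, -1.58, 0, 0, 0, 0], [8.14, -1.58, 0, 0, 0, 0], [8.14, -1.58, 0, 0, 0, 0], [8.14, -1.58, 0, 0, 0, 0]]
  aperture: 0.06
  quiet: true

```text
ok
```

Request:
shift_gripper:
  plan:
    - [[0, 0, 0, 0, 0, 0.695], [0, 0, 0, 0, 0, 0.695], [0, 0, 0, 0, 0, 0.695], [0, 0, 0, 0, 0, 0.69], [0, 0, 0, 0, 0, 0.69], [0, 0, 0, 0, 0, 0.69], [0, 0, 0, 0, 0, 0.69], [0, 0, 0, 0, 0, 0.69], [0, 0, 0, 0, 0, 0.69], [0, 0, 0, 0, 0, 0]]

```text
time_s: 17.4
ee_pos: [0.4528, -0.1855, 0.1328]
eef_rot: [-3.141, 0.0, 0.284]
force: [0.3, 0.3, 0.3]
grip_width: 0.0601
grip_force: 0.0
```

```bash
python3 - <<'E'
from h import *
go(.4547,-.1872,.028,.288); snap("wrist","wF")
E
```

```text
pos [ 0.4528 -0.1855  0.1328] rpy [-3.1413e+00  4.0000e-04  2.8360e-01] tool d [0.0014 0.0022 0.1048] ('rotvec', array([-0.   ,  0.   , -0.004]))
```

View pics/wF.png

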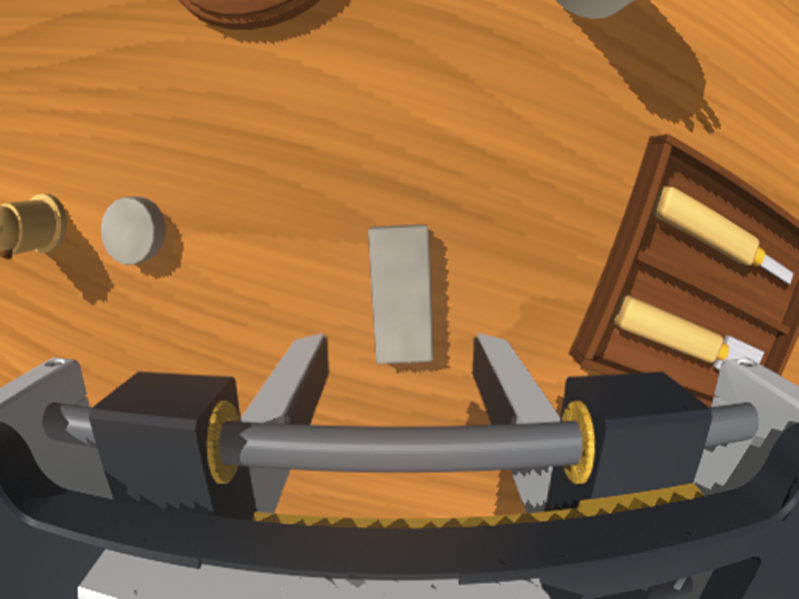

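Both chisels lie flat, one in each bay. The block's top corners are (369,228), (427,226), (432,360) and (376,362), and the disc top is at (131,230).

```bash
python3 - <<'E'
from h import *
K=np.array([onz(ray("wF",p),.018) for p in((369,228),(427,226),(432,360),(376,362))]);print(K,K.mean(0))
f=(K[0]+K[1])/2-(K[2]+K[3])/2; yaw=float(np.arctan2(f[1],f[0])); print(yaw)
c=K.mean(0); go(c[0],c[1],.028,yaw); print("disc",onz(ray("wF",(131,229)),.018), tri(ray("wF",(131,229)),ray("wB",(462,296))), "k",tri(ray("wF",(432,360)),ray("wB",(222,268))),tri(ray("wF",(376,362)),ray("wB",(256,258))))
E
```

```text
[[ 0.4907 -0.1555  0.018 ]
 [ 0.5013 -0.1878  0.018 ]
 [ 0.4225 -0.2153  0.018 ]
 [ 0.4114 -0.1819  0.018 ]] [ 0.456475 -0.185125  0.018   ]
0.3285660490173674
pos [ 0.4528 -0.1854  0.1329] rpy [-3.1413e+00  3.0000e-04  2.8880e-01] tool d [0.0036 0.0008 0.1049] ('rotvec', array([-0.  ,  0.  , -0.04]))
disc [ 0.4504 -0.0012  0.018 ] (array([0.4488, 0.0036, 0.0107]), [0.0004, 0.0004]) k (array([ 0.4189, -0.2168,  0.0068]), [0.0005, 0.0005]) (array([ 0.4098, -0.1811,  0.012 ]), [0.0013, 0.0013])
```

Careful with the scale: shifts go in units of 5 mm and turns go in units of 0.2 rad. That gives: 0.03 m is 6, 0.025 m is 5, -0.038 rad is -0.19.

Request:
shift_gripper:
  plan:
    - [[0.72, 0.16, 5, 0, 0, -0.19], [0, 0, 6, 0, 0, 0], [0, 0, 6, 0, 0, 0], [0, 0, 3.98, 0, 0, 0], [0, 0, 0, 0, 0, 0], [0, 0, 0, 0, 0, 0]]

```text
time_s: 18.05
ee_pos: [0.4567, -0.1853, 0.0287]
eef_rot: [-3.142, 0.0, 0.326]
force: [-0.2, -0.1, -0.1]
grip_width: 0.0598
grip_force: 0.0
```

Request:
shift_gripper:
  plan:
    - [[0, 0, 0, 0, 0, 0], [0, 0, 0, 0, 0, 0], [0, 0, 0, 0, 0, 0], [0, 0, 0, 0, 0, 0], [0, 0, 0, 0, 0, 0], [0, 0, -8, 0, 0, 0], [0, 0, -8, 0, 0, 0], [0, 0, -8, 0, 0, 0], [0, 0, 0, 0, 0, 0]]
  aperture: 0.0
  clamp_n: 35

```text
time_s: 18.95
ee_pos: [0.4584, -0.1861, 0.1532]
eef_rot: [3.136, -0.006, 0.324]
force: [-0.5, -0.5, -2.2]
grip_width: 0.0355
grip_force: 35.0
```

```bash
python3 - <<'E'
from h import *
go(.5007,.4444,.14,.058)
E
```

```text
pos [ 0.4584 -0.1861  0.1532] rpy [ 3.1359 -0.0058  0.3241] tool d [ 0.2408 -0.5843  0.0112] ('rotvec', array([ 0.005, -0.007,  0.266]))
```

In the tool's units: -0.0449 m is -8.98, 0.0185 m is 3.7.

Request:
shift_gripper:
  plan:
    - [[3.7, -8.98, 0, 0, 0, 0], [3.7, -8.98, 0, 0, 0, 0], [3.7, -8.98, 0, 0, 0, 0], [3.7, -8.98, 0, 0, 0, 0], [3.7, -8.98, 0, 0, 0, 0], [3.7, -8.98, 0, 0, 0, 0], [3.7, -8.98, 0, 0, 0, 0], [3.7, -8.98, 0, 0, 0, 0], [3.7, -8.98, 0, 0, 0, 0], [3.7, -8.98, 0, 0, 0, 0]]
  quiet: true

```text
ok
```

Request:
shift_gripper:
  plan:
    - [[3.7, -8.98, 0, 0, 0, 0], [3.7, -8.98, 0, 0, 0, 0], [3.7, -8.98, 0, 0, 0, 0], [0, 0, 0, 0, 0, 0.665], [0, 0, 0, 0, 0, 0.665], [0, 0, 0, 0, 0, 0], [0, 0, 0, 0, 0, 0]]

```text
time_s: 20.65
ee_pos: [0.4987, 0.4444, 0.1474]
eef_rot: [3.141, 0.001, 0.062]
force: [0.1, 0.6, -0.7]
grip_width: 0.0358
grip_force: 35.0
```

```bash
python3 - <<'E'
from h import *
go(.5007,.4444,.037,.058); snap("wrist","wG")
E
```

```text
pos [0.4987 0.4444 0.1474] rpy [3.1409e+00 1.0000e-03 6.1800e-02] tool d [0.0021 0.     0.1104] ('rotvec', array([0.001, 0.001, 0.004]))
```

View pics/wG.png

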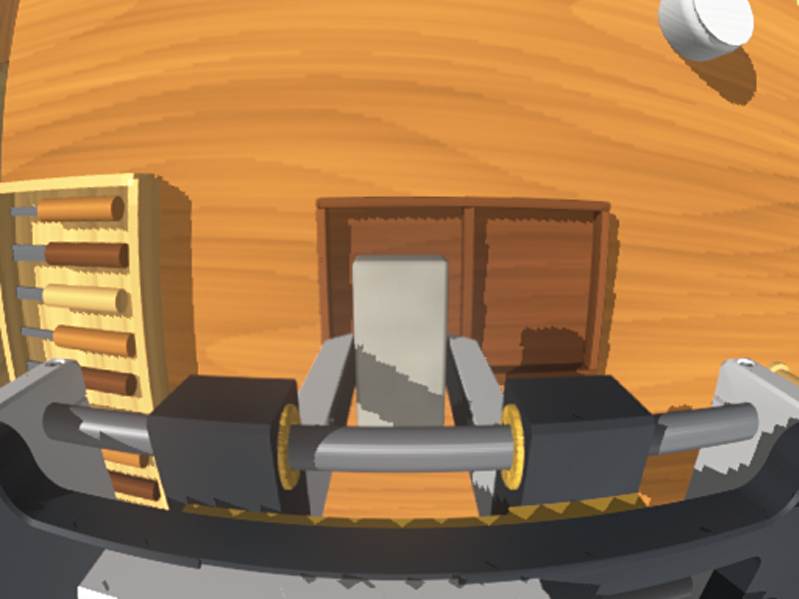

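View G: the block is held square over the left bay. The tray's far rim corners are (317,199) and (610,203), and the divider top is at (468,212).

```bash
python3 - <<'E'
from h import *
print([onz(ray("wG",p),.02) for p in((317,199),(610,203))],onz(ray("wG",(468,212)),.017),[onz(ray("wG",p),.137) for p in((354,257),(446,257))])
E
```

```text
[array([0.5575, 0.4991, 0.02  ]), array([0.5705, 0.3113, 0.02  ])] [0.5549 0.4054 0.017 ] [array([0.5403, 0.4637, 0.137 ]), array([0.5424, 0.4301, 0.137 ])]
```

In the tool's units: 0.03 m is 6, 0.021 m is 4.2, 0.004 rad is 0.02.

Request:
shift_gripper:
  plan:
    - [[0.3, -0.2, 6, 0, 0, 0.02], [0, 0, 6, 0, 0, 0], [0, 0, 6, 0, 0, 0], [0, 0, 4.2, 0, 0, 0], [0, 0, 0, 0, 0, 0], [0, 0, 0.3, 0, 0, 0], [0, 0, 0.2, 0, 0, 0], [0, 0, 0, 0, 0, 0]]

```text
time_s: 21.5
ee_pos: [0.5005, 0.4458, 0.0357]
eef_rot: [-3.141, -0.001, 0.054]
force: [0.5, -0.1, -1.4]
grip_width: 0.0361
grip_force: 35.0
```

Request:
shift_gripper:
  plan:
    - [[0, 0, 0.2, 0, 0, 0], [0, 0, 0.24, 0, 0, 0], [0, 0, 0, 0, 0, 0], [0, 0, 0, 0, 0, 0]]

```text
time_s: 21.9
ee_pos: [0.5003, 0.4457, 0.0327]
eef_rot: [-3.142, -0.0, 0.054]
force: [-0.1, -0.3, -0.2]
grip_width: 0.0356
grip_force: 35.0
```

Request:
shift_gripper:
  plan:
    - [[0, 0, 0, 0, 0, 0], [0, 0, 0, 0, 0, 0], [0, 0, -4, 0, 0, 0], [0, 0, -8, 0, 0, 0], [0, 0, -8, 0, 0, 0], [0, 0, 0, 0, 0, 0]]
  aperture: 0.048

```text
time_s: 22.5
ee_pos: [0.502, 0.4471, 0.1391]
eef_rot: [-3.136, -0.008, 0.054]
force: [0.5, 0.9, -0.8]
grip_width: 0.048
grip_force: 0.0
```

```bash
python3 - <<'E'
from h import *
go(.4495,.002,.12,1.571+.058); print("owl",onz(ray("t0",(345,392)),.008))
E
```

```text
pos [0.502  0.4471 0.1391] rpy [-3.1361 -0.0077  0.054 ] tool d [-0.0766  0.4418  0.0161] ('rotvec', array([ 0.002, -0.01 , -1.575]))
owl [0.4288 0.0923 0.008 ]
```

In the tool's units: -0.0085 m is -1.7, 0.049 m is 9.8, -0.147 rad is -0.735.

Request:
shift_gripper:
  plan:
    - [[-1.7, 9.8, 0, 0, 0, 0], [-1.7, 9.8, 0, 0, 0, 0], [-1.7, 9.8, 0, 0, 0, 0], [-1.7, 9.8, 0, 0, 0, 0], [-1.7, 9.8, 0, 0, 0, 0], [-1.7, 9.8, 0, 0, 0, 0], [-1.7, 9.8, 0, 0, 0, 0], [-1.7, 9.8, 0, 0, 0, 0], [-1.7, 9.8, 0, 0, 0, 0], [0, 0, 0, 0, 0, -0.735]]
  aperture: 0.07
  quiet: true

```text
ok
```

Request:
shift_gripper:
  plan:
    - [[0, 0, 0, 0, 0, -0.715], [0, 0, 0, 0, 0, -0.715], [0, 0, 0, 0, 0, -0.715], [0, 0, 0, 0, 0, -0.715], [0, 0, 0, 0, 0, -0.715], [0, 0, 0, 0, 0, -0.715], [0, 0, 0, 0, 0, -0.715], [0, 0, 0, 0, 0, -0.715], [0, 0, 0, 0, 0, -0.715], [0, 0, 0, 0, 0, -0.715]]
  quiet: true

```text
ok
```

Request:
shift_gripper:
  plan:
    - [[0, 0, 0, 0, 0, 0], [0, 0, 0, 0, 0, 0]]

```text
time_s: 24.7
ee_pos: [0.4476, 0.0012, 0.1325]
eef_rot: [-3.142, -0.0, 1.627]
force: [0.1, 1.0, -0.6]
grip_width: 0.0698
grip_force: 0.0
```

```bash
python3 - <<'E'
from h import *
go(.449,.002,.028,1.629); snap("wrist","wH")
E
```

```text
pos [0.4476 0.0012 0.1325] rpy [-3.1415 -0.      1.6266] tool d [0.0007 0.0015 0.1045] ('rotvec', array([-0.   , -0.   , -0.002]))
```

View pics/wH.png

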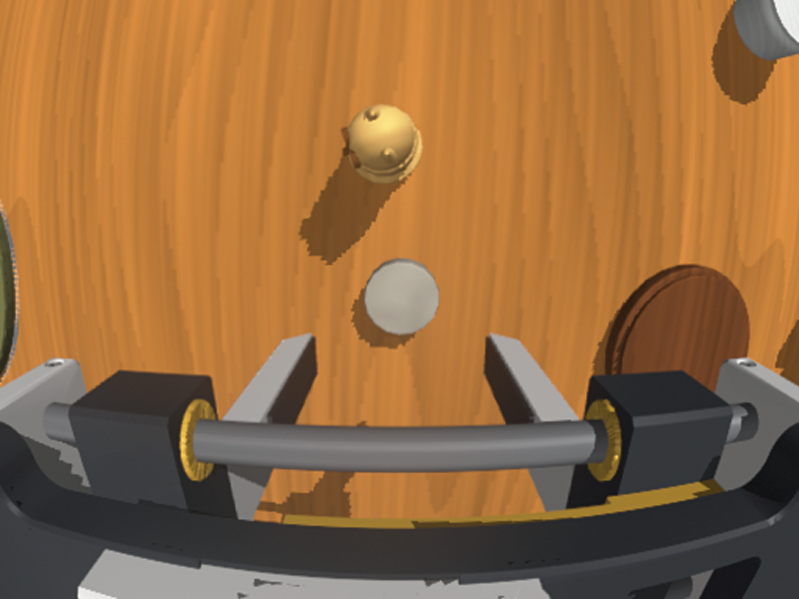

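View H: the disc is centred between the fingers at (402,296), the owl's head is at (382,138) and the stand is at about (678,335).

```bash
python3 - <<'E'
from h import *
d=onz(ray("wH",(402,296)),.018); print("disc",d,tri(ray("wH",(402,296)),ray("wB",(462,296)),ray("wA",(195,292)),ray("wF",(131,229))))
print("owl head",tri(ray("wH",(382,138)),ray("wA",(274,280)),ray("wB",(577,284))),onz(ray("wH",(382,138)),.053),onz(ray("wA",(274,280)),.053),onz(ray("wB",(577,284)),.053))
go((d[0]+.449)/2,(d[1]+.002)/2,.028,1.629)
# stand top edge from top view by colour contrast
c=pickle.load(open("pics/t0.pkl","rb"))[1]["pixels"]; g=cv2.medianBlur(c,3)[120:205,225:315].astype(int); m=((g[...,2]<115)&(g[...,1]<70)).astype(np.uint8)
n,l,s,ce=cv2.connectedComponentsWithStats(m); i=1+s[1:,4].argmax(); x,y=ce[i]+[225,120]; print(s[i],x,y,onz(ray("t0",(x,y),1),.02))
for p in ((420-38,252),): pass
E
```

```text
disc [0.4487 0.005  0.018 ] (array([0.4488, 0.0039, 0.0097]), [0.0009, 0.0006, 0.0009, 0.0005])
owl head (array([0.4323, 0.0964, 0.0476]), [0.0019, 0.0006, 0.0014]) [0.4334 0.094  0.053 ] [0.4309 0.0984 0.053 ] [0.4308 0.0956 0.053 ]
pos [0.4476 0.0012 0.1326] rpy [ 3.1415 -0.      1.6268] tool d [0.0022 0.0013 0.1046] ('rotvec', array([ 0.   , -0.   , -0.002]))
[  20   18   52   51 2036] 270.6625736738703 163.08447937131632 [ 0.6527 -0.0316  0.02  ]
```

In the tool's units: 0.0027 m is 0.54, 0.0013 m is 0.26.

Request:
shift_gripper:
  plan:
    - [[0.54, 0.26, 5, 0, 0, 0], [0, 0, 6, 0, 0, 0], [0, 0, 6, 0, 0, 0], [0, 0, 3.92, 0, 0, 0], [0, 0, 0, 0, 0, 0], [0, 0, 0, 0, 0, 0]]

```text
time_s: 25.35
ee_pos: [0.449, 0.004, 0.0285]
eef_rot: [-3.142, 0.0, 1.629]
force: [0.2, -0.5, 1.3]
grip_width: 0.0701
grip_force: 0.0
```

Request:
shift_gripper:
  plan:
    - [[0, 0, 0, 0, 0, 0], [0, 0, 0, 0, 0, 0], [0, 0, 0, 0, 0, 0], [0, 0, 0, 0, 0, 0], [0, 0, 0, 0, 0, 0], [0, 0, -8, 0, 0, 0], [0, 0, -8, 0, 0, 0], [0, 0, -8, 0, 0, 0], [0, 0, 0, 0, 0, 0]]
  aperture: 0.0
  clamp_n: 35

```text
time_s: 26.25
ee_pos: [0.4507, 0.0039, 0.1527]
eef_rot: [3.134, 0.001, 1.631]
force: [0.4, -0.7, -0.7]
grip_width: 0.045
grip_force: 35.0
```

```bash
python3 - <<'E'
from h import *
go(.506,.3535,.14,1.629)
E
```

```text
pos [0.4507 0.0039 0.1527] rpy [3.1337e+00 1.1000e-03 1.6309e+00] tool d [0.3457 0.0761 0.0129] ('rotvec', array([0.008, 0.001, 0.002]))
```

Request:
shift_gripper:
  plan:
    - [[8.64, 1.9, 0, 0, 0, 0], [8.64, 1.9, 0, 0, 0, 0], [8.64, 1.9, 0, 0, 0, 0], [8.64, 1.9, 0, 0, 0, 0], [8.64, 1.9, 0, 0, 0, 0], [8.64, 1.9, 0, 0, 0, 0], [8.64, 1.9, 0, 0, 0, 0], [8.64, 1.9, 0, 0, 0, 0], [0, 0, 0, 0, 0, 0], [0, 0, 0, 0, 0, 0]]

```text
time_s: 27.25
ee_pos: [0.5033, 0.3538, 0.1466]
eef_rot: [-3.14, 0.001, 1.632]
force: [0.3, -0.4, -0.7]
grip_width: 0.0454
grip_force: 35.0
```

```bash
python3 - <<'E'
from h import *
go(.506,.3535,.036,1.629)
E
```

```text
pos [0.5033 0.3538 0.1466] rpy [-3.1399e+00  1.0000e-03  1.6323e+00] tool d [-0.0004  0.0029  0.1106] ('rotvec', array([-0.002,  0.001,  0.003]))
```

In the tool's units: 0.03 m is 6, 0.0185 m is 3.7.

Request:
shift_gripper:
  plan:
    - [[0, 0.5, 6, 0, 0, 0], [0, 0, 6, 0, 0, 0], [0, 0, 6, 0, 0, 0], [0, 0, 3.7, 0, 0, 0], [0, 0, 0, 0, 0, 0], [0, 0, 0.6, 0, 0, 0], [0, 0, 0.3, 0, 0, 0], [0, 0, 0, 0, 0, 0], [0, 0, 0, 0, 0, 0]]

```text
time_s: 28.15
ee_pos: [0.5066, 0.3538, 0.0358]
eef_rot: [3.141, -0.0, 1.631]
force: [0.4, -0.5, -0.4]
grip_width: 0.0446
grip_force: 35.0
```

Request:
shift_gripper:
  plan:
    - [[0, 0, 0, 0, 0, 0], [0, 0, 0, 0, 0, 0], [0, 0, -4, 0, 0, 0], [0, 0, -8, 0, 0, 0], [0, 0, -8, 0, 0, 0], [0, 0, 0, 0, 0, 0]]
  aperture: 0.06

```text
time_s: 28.75
ee_pos: [0.5082, 0.3549, 0.141]
eef_rot: [3.134, -0.004, 1.631]
force: [0.3, -0.4, -1.0]
grip_width: 0.0598
grip_force: 0.0
```

```bash
python3 - <<'E'
from h import *
go(.4315,.0955,.15,1.629)
E
```

```text
pos [0.5082 0.3549 0.141 ] rpy [ 3.1336 -0.0042  1.631 ] tool d [-0.2543 -0.0921 -0.0108] ('rotvec', array([ 0.008, -0.004,  0.002]))
```

Request:
shift_gripper:
  plan:
    - [[-8.48, -3.08, -0.4, 0, 0, 0], [-8.48, -3.08, -0.4, 0, 0, 0], [-8.48, -3.08, -0.4, 0, 0, 0], [-8.48, -3.08, -0.4, 0, 0, 0], [-8.48, -3.08, -0.4, 0, 0, 0], [-8.48, -3.08, -0.4, 0, 0, 0], [0, 0, 0, 0, 0, 0], [0, 0, 0, 0, 0, 0]]
  aperture: 0.065

```text
time_s: 29.55
ee_pos: [0.4296, 0.0938, 0.1472]
eef_rot: [3.141, -0.0, 1.629]
force: [0.4, -0.1, -0.5]
grip_width: 0.0649
grip_force: 0.0
```

```bash
python3 - <<'E'
from h import *
from scipy.optimize import minimize
go(.4315,.0955,.038,1.629)
th=np.linspace(0,2*np.pi,180,endpoint=False)
def proj(key,P):
    n,c=pickle.load(open(f"pics/{key}.pkl","rb")); E=c["extrinsics"]; q=(P-E[:3,3])@E[:3,:3]
    x,y=q[:,0]/-q[:,2],-q[:,1]/-q[:,2]; return np.c_[x*c["fx"]+c["cx"],y*c["fy"]+c["cy"]].astype(np.float32)
for key in("t0","s0"):
    g=cv2.GaussianBlur(pickle.load(open(f"pics/{key}.pkl","rb"))[1]["pixels"],(3,3),0)[...,2].astype(np.float32)
    def samp(x,y,r,z): P=np.c_[x+r*np.cos(th),y+r*np.sin(th),0*th+z]; u=proj(key,P); return cv2.remap(g,u[:,0:1].copy(),u[:,1:].copy(),1)[:,0]
    best=max(((float(np.mean(samp(x,y,.069,.02)-samp(x,y,.061,.02))),x,y) for x in np.arange(.64,.675,.001) for y in np.arange(-.045,-.01,.001)))
    print(key,best)
E
```

```text
pos [0.4296 0.0938 0.1472] rpy [ 3.1409e+00 -2.0000e-04  1.6291e+00] tool d [0.0015 0.0019 0.1092] ('rotvec', array([ 0.001, -0.   ,  0.   ]))
t0 (38.731178283691406, np.float64(0.656), np.float64(-0.027999999999999983))
s0 (39.91167449951172, np.float64(0.669), np.float64(-0.03199999999999999))
```

In the tool's units: 0.03 m is 6, 0.025 m is 5.

Request:
shift_gripper:
  plan:
    - [[0.3, 0.38, 5, 0, 0, 0], [0, 0, 6, 0, 0, 0], [0, 0, 6, 0, 0, 0], [0, 0, 4.84, 0, 0, 0], [0, 0, 0, 0, 0, 0], [0, 0, 0, 0, 0, 0]]

```text
time_s: 30.15
ee_pos: [0.4315, 0.0966, 0.0381]
eef_rot: [-3.141, -0.0, 1.632]
force: [0.6, -0.3, 0.1]
grip_width: 0.0649
grip_force: 0.0
```

Request:
shift_gripper:
  plan:
    - [[0, 0, 0, 0, 0, 0], [0, 0, 0, 0, 0, 0], [0, 0, 0, 0, 0, 0], [0, 0, 0, 0, 0, 0], [0, 0, 0, 0, 0, 0], [0, 0, -8, 0, 0, 0], [0, 0, -8, 0, 0, 0], [0, 0, -8, 0, 0, 0], [0, 0, 0, 0, 0, 0]]
  aperture: 0.0
  clamp_n: 25

```text
time_s: 31.05
ee_pos: [0.4331, 0.0961, 0.1624]
eef_rot: [3.134, -0.001, 1.631]
force: [-0.1, -0.0, -1.7]
grip_width: 0.0379
grip_force: 25.0
```

```bash
python3 - <<'E'
from h import *
go(.60,-.03,.16,1.629)
E
```

```text
pos [0.4331 0.0961 0.1624] rpy [ 3.1337e+00 -6.0000e-04  1.6309e+00] tool d [-0.1359  0.159   0.0036] ('rotvec', array([ 0.008, -0.001,  0.002]))
```

In the tool's units: -0.036 m is -7.2, 0.0257 m is 5.14.

Request:
shift_gripper:
  plan:
    - [[-7.2, 5.14, -0.6, 0, 0, 0], [-7.2, 5.14, -0.6, 0, 0, 0], [-7.2, 5.14, -0.6, 0, 0, 0], [-7.2, 5.14, -0.6, 0, 0, 0], [-7.2, 5.14, -0.6, 0, 0, 0], [-7.2, 5.14, -0.6, 0, 0, 0], [0, 0, 0, 0, 0, 0], [0, 0, 0, 0, 0, 0]]

```text
time_s: 31.85
ee_pos: [0.5978, -0.1109, 0.1743]
eef_rot: [-3.14, -0.001, 1.63]
force: [-0.9, -0.3, -0.3]
grip_width: 0.0377
grip_force: 25.0
```

```bash
python3 - <<'E'
from h import *
go(.66,-.03,.16,1.629); snap("wrist","wI")
E
```

```text
pos [ 0.5978 -0.1109  0.1743] rpy [-3.1396e+00 -7.0000e-04  1.6297e+00] tool d [0.0771 0.0669 0.0142] ('rotvec', array([-0.002, -0.001,  0.001]))
```

View pics/wI.png

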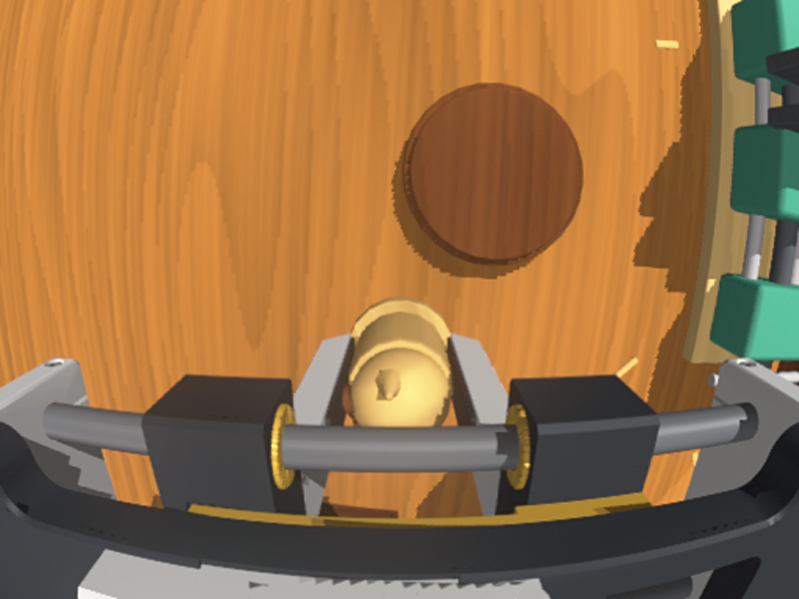

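View I: the owl is held upright, with its foot's far edge at (400,299). The top face of the stand has extremes at (409,172), (583,175), (495,83) and (493,264).

```bash
python3 - <<'E'
from h import *
e=[onz(ray("wI",p),.02) for p in((409,172),(583,175),(495,83),(493,264))]; print(e,(e[0]+e[1])/2,(e[2]+e[3])/2)
print("height check: dia vs z",[(z,np.linalg.norm(onz(ray("wI",(409,172)),z)-onz(ray("wI",(583,175)),z)).round(4)) for z in(.0,.02,.04)])
print("foot edge",onz(ray("wI",(400,299)),.144),onz(ray("wI",(400,299)),.138))
print("tri centre",tri(ray("wI",(495,174)),ray("t0",(420,251))))
E
```

```text
[array([ 0.5988, -0.0317,  0.02  ]), array([ 0.7203, -0.0219,  0.02  ]), array([0.653 , 0.0348, 0.02  ]), array([ 0.6604, -0.09  ,  0.02  ])] [ 0.65955 -0.0268   0.02   ] [ 0.6567 -0.0276  0.02  ]
height check: dia vs z [(0.0, np.float64(0.1297)), (0.02, np.float64(0.1219)), (0.04, np.float64(0.1141))]
foot edge [ 0.5967 -0.0891  0.144 ] [ 0.5967 -0.0905  0.138 ]
tri centre (array([ 0.6593, -0.0278,  0.0122]), [0.0011, 0.0011])
```

In the tool's units: 0.027 m is 5.4, 0.022 m is 4.4.

Request:
shift_gripper:
  plan:
    - [[5.4, 4.4, 2, 0, 0, 0], [5.4, 4.4, 3, 0, 0, 0], [5.4, 4.4, 3, 0, 0, 0], [0, 0, 3, 0, 0, 0], [0, 0, 3, 0, 0, 0], [0, 0, 2, 0, 0, 0], [0, 0, 0, 0, 0, 0], [0, 0, 0, 0, 0, 0]]

```text
time_s: 32.7
ee_pos: [0.6591, -0.0264, 0.0964]
eef_rot: [3.141, 0.0, 1.63]
force: [0.3, -0.7, 0.4]
grip_width: 0.0376
grip_force: 25.0
```

```bash
python3 - <<'E'
from h import *
go(.659,-.026,.0601,1.629)
E
```

```text
pos [ 0.6591 -0.0264  0.0964] rpy [3.1411e+00 1.0000e-04 1.6301e+00] tool d [ 0.0004 -0.      0.0363] ('rotvec', array([0.   , 0.   , 0.001]))
```

In the tool's units: 0.015 m is 3, 0.005 m is 1.

Request:
shift_gripper:
  plan:
    - [[0, 0, 3, 0, 0, 0], [0, 0, 3, 0, 0, 0], [0, 0, 1, 0, 0, 0], [0, 0, 0.2, 0, 0, 0], [0, 0, 0.2, 0, 0, 0], [0, 0, 0, 0, 0, 0], [0, 0, 0, 0, 0, 0]]

```text
time_s: 33.4
ee_pos: [0.6592, -0.0257, 0.0589]
eef_rot: [3.141, 0.0, 1.631]
force: [0.2, 0.6, -0.4]
grip_width: 0.0376
grip_force: 25.0
```

In the tool's units: 0.001 m is 0.2, 0.0005 m is 0.1.

Request:
shift_gripper:
  plan:
    - [[0, 0, 0.2, 0, 0, 0], [0, 0, 0.1, 0, 0, 0], [0, 0, 0, 0, 0, 0], [0, 0, 0, 0, 0, 0]]

```text
time_s: 33.8
ee_pos: [0.6593, -0.0257, 0.0582]
eef_rot: [3.141, 0.0, 1.631]
force: [-3.4, 0.1, 6.6]
grip_width: 0.0372
grip_force: 25.0
```

Request:
shift_gripper:
  plan:
    - [[0, 0, 0, 0, 0, 0], [0, 0, 0, 0, 0, 0], [0, 0, 0, 0, 0, 0], [0, 0, -4, 0, 0, 0], [0, 0, -8, 0, 0, 0], [0, 0, -8, 0, 0, 0], [0, 0, -6, 0, 0, 0], [0, 0, 0, 0, 0, 0]]
  aperture: 0.07

```text
time_s: 34.6
ee_pos: [0.6606, -0.0258, 0.1923]
eef_rot: [3.134, 0.001, 1.631]
force: [1.3, 0.1, 0.1]
grip_width: 0.0698
grip_force: 0.0
```

Request:
shift_gripper:
  plan:
    - [[-9, 0, -4, 0, 0, 0], [-9, 0, -4, 0, 0, 0], [0, -9, 0, 0, 0, 0], [0, -9, 0, 0, 0, 0], [0, -9, 0, 0, 0, 0], [0, -9, 0, 0, 0, 0], [0, 0, 0, 0, 0, 0], [0, 0, 0, 0, 0, 0], [0, 0, 0, 0, 0, 0], [0, 0, 0, 0, 0, 0]]

```text
time_s: 35.6
ee_pos: [0.4857, -0.1263, 0.2269]
eef_rot: [-3.141, -0.0, 1.631]
force: [-0.2, 0.9, -0.0]
grip_width: 0.0701
grip_force: 0.0
```

```bash
python3 - <<'E'
from h import *
snap("top","t1"); snap("scene","s1")
a,b=[pickle.load(open(f"pics/{k}.pkl","rb"))[1]["pixels"] for k in("t1","s1")]
# owl = pale blob inside the stand region; bystanders = unchanged pixels
for k,im,z in(("t1",a,.05),("s1",b,.05)):
    n,c=pickle.load(open(f"pics/{k}.pkl","rb")); E=c["extrinsics"]
    q=(np.array([.659,-.027,.05])-E[:3,3])@E[:3,:3]; u=int(q[0]/-q[2]*c["fx"]+c["cx"]); v=int(-q[1]/-q[2]*c["fy"]+c["cy"])
    g=im[v-28:v+28,u-28:u+28].astype(int); m=((g[...,1]>110)&(g[...,0]>60)&(g[...,2]>140)).astype(np.uint8)
    N,l,s,ce=cv2.connectedComponentsWithStats(m); print(k,(u,v),[(s[i].tolist(),(ce[i]+[u-28,v-28]).round(1)) for i in range(1,N) if s[i,4]>25])
    for i in range(1,N):
        if s[i,4]>25: print(onz(ray(k,ce[i]+[u-28,v-28],1),.05),onz(ray(k,ce[i]+[u-28,v-28],1),.06))
    old=pickle.load(open(f"pics/{k[0]}0.pkl","rb"))[1]["pixels"]
    for nme,P in(("tin",[.725,.242,.03]),("mug",[.71,-.254,.05])):
        q=(np.array(P)-E[:3,3])@E[:3,:3]; u=int(q[0]/-q[2]*c["fx"]+c["cx"]); v=int(-q[1]/-q[2]*c["fy"]+c["cy"]); sl=np.s_[v-22:v+22,u-22:u+22]
        print(nme,cv2.absdiff(im[sl],old[sl]).mean().round(2))
E
```

```text
t1 (269, 158) [([40, 0, 16, 17, 107], array([290.4, 137. ])), ([19, 19, 14, 19, 155], array([266.3, 156.7]))]
[ 0.7133 -0.08    0.05  ] [ 0.7106 -0.0793  0.06  ]
[ 0.6626 -0.0199  0.05  ] [ 0.6604 -0.0197  0.06  ]
tin 6.59
mug 5.53
s1 (265, 231) [([24, 16, 15, 28, 179], array([269.6, 230.7]))]
[ 0.6584 -0.0171  0.05  ] [ 0.6656 -0.0201  0.06  ]
tin 1.2
mug 1.11
```

```bash
python3 - <<'E'
from h import *
def uv(k,P):
    n,c=pickle.load(open(f"pics/{k}.pkl","rb")); E=c["extrinsics"]; q=(np.array(P)-E[:3,3])@E[:3,:3]; return int(q[0]/-q[2]*c["fx"]+c["cx"]),int(-q[1]/-q[2]*c["fy"]+c["cy"])
for k in("t1","s1"):
    im=pickle.load(open(f"pics/{k}.pkl","rb"))[1]["pixels"]; old=pickle.load(open(f"pics/{k[0]}0.pkl","rb"))[1]["pixels"]
    for nme,P in(("disc",[.506,.3535,.023]),("block",[.5,.446,.023])):
        u,v=uv(k,P); g=im[v-22:v+22,u-22:u+22].astype(int); m=((g.max(2)-g.min(2)<45)&(g.min(2)>60)).astype(np.uint8)
        N,l,s,ce=cv2.connectedComponentsWithStats(m)
        for i in range(1,N):
            if s[i,4]>40: print(k,nme,s[i].tolist(),onz(ray(k,ce[i]+[u-22,v-22],1),.023))
    for nme,P in(("tin",[.725,.242,.03]),("mug",[.71,-.254,.05])):
        u,v=uv(k,P); G=lambda a:cv2.cvtColor(a[v-26:v+26,u-26:u+26],6).astype(np.float32)
        print(nme,k,cv2.phaseCorrelate(G(old),G(im),cv2.createHanningWindow((52,52),5)), (G(im)-G(old)).mean())
E
```

```text
t1 disc [13, 13, 20, 19, 296] [0.5069 0.3524 0.023 ]
t1 block [15, 5, 16, 36, 564] [0.4995 0.4453 0.023 ]
tin t1 ((-0.028112440566040675, 0.004949890789458067), 0.9257857842046374) 6.694896
mug t1 ((0.19211023256356796, 0.02770675884049112), 0.8684561815117939) 5.686021
s1 disc [36, 5, 8, 11, 50] [0.473  0.4338 0.023 ]
s1 disc [14, 18, 18, 15, 183] [0.5118 0.3517 0.023 ]
s1 block [9, 12, 28, 25, 306] [0.5071 0.4444 0.023 ]
s1 block [0, 27, 5, 13, 44] [0.521 0.364 0.023]
tin s1 ((-0.051834537675574666, 0.02785502416917751), 0.9432913920189291) -1.0813609
mug s1 ((0.0010750447753409276, -0.0017498241583133733), 0.9513204038879017) -0.93491125
```

Both stones measure centred in their bays and flat. The tin and mug have not moved (only an exposure change), and the owl stands on the stand. Handing in.

```bash
python3 -c "
from station import ctrl, optics, telemetry
print(ctrl.hand_in())"
```

```text
the job is handed in; nothing more can be done
None
```

The job is handed in at about 36 s: a chisel in each tool-tray bay, a stone in each stone-tray bay and the owl standing within a few mm of the stand's centre. The wax tin and pencil mug are undisturbed; the final check was image measurements, with the picture allowance used up, and no verdict came back.

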